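Punch the sample tag

TASK

A blank aluminium sample tag lies ready in the tag punch, the hand press with the broad mushroom-shaped palm head. Press that palm head all the way down to its stop, keep it down for about a second, then let it spring fully back up and move clear. Do not press the neighbouring press with the small ball knob.

Things in the scene. Friction and masses are not known exactly. Their poses are not given: they have to be found in the camera images.
- punch_ram_top (a point): Centre of the flat top of the tag punch's palm head: a black mushroom 58 mm across (flat top 44 mm) and 22 mm thick, top 185 mm above the bench at rest, moving with its steel plunger. Below it a grey C-frame press, fixed: base 190 x 90 mm, upper arm up to 116 mm, guide sleeve 40 mm across up to 123 mm. z is up, x points from plunger to column. An aluminium tag lies under the plunger
- punch_ram (a joint): Downward travel of the palm head in m: 0 at rest (up), 0.025 at its hard stop. The spring resists with about 5 N at first, rising evenly to about 13 N just before the stop; let go, the head comes back up by itself
- eyelet_ram_top (a point): Top of the ball knob of the neighbouring eyelet press: the same grey C-frame and plunger, but with a black ball only 28 mm across instead of the broad head; top 185 mm above the bench at rest. Axes as for the tag punch. To be left alone. Which of the two presses stands to the left varies
- eyelet_ram (a joint): Downward travel of the ball knob in m: 0 at rest (up), 0.025 at its stop, with the same spring. To be left at 0
Not all that is in view belongs to the job. What is shaped like the part that bears punch_ram_top but brown is not meant.

How it is judged:
By the outcome, as a careful person would: the job done as asked, in the order asked, and still so for the second after the job is handed in, with the robot touching nothing.
It also fails if it takes over 29 s, if anything falls off the work surface, if the arm or the gripper's body presses on something with over 40 N, if the wrist force passes 120 N, or if a joint passes its speed limit or range.

ROBOT

A 6-joint arm with a two-finger parallel gripper is mounted at the origin on the work surface. World frame = base frame: x ahead of the robot, y to its left, z up, the work surface at z = 0. Lengths are in m, angles in rad, forces in N, time in s.
With the tool pointing down it reaches from about 0.325 to 0.9 m from the base axis. Payload 6.1 kg.
Tool frame: the origin (TCP) lies midway between the tips of the shut fingers; the grasp point (between the pads) lies 19 mm behind it; x points along the fingers, y is the direction in which the jaws open and shut, and the axes are right-handed (so a half turn about x gives the same grasp; the last joint's range is limited). The gripper opens to 85 mm and grips with 20 to 120 N. Pads are 22 mm wide; open, the fingers measure 114 mm over their backs; the gripper's body (76 mm by 85 mm) begins 54 mm behind the grasp point. The pads swing forward as they close: fully open they stand 13 mm farther back than shut.
Start: joints at [1.011, 0.22, 1.526, -0, 1.395, -0.126], TCP at [0.263, 0.567, 0.231] pointing down, gripper open.
Joint ranges: [-2.98, 2.98], [-0.91, 2.08], [0.09, 2.57], [-1.24, 4.39], [0.2, 2.65], [-2.68, 2.68]. Speed limits (rad/s): [2.57, 2.57, 3.01, 3.14, 3.14, 3.14].

INTERFACE

Orientations are given as [roll, pitch, yaw] about the fixed x, y, z axes, in that order (R = Rz(yaw) Ry(pitch) Rx(roll)).
In Python, from plant import movep, move_l, set_joints, gripper_to, hold, inverse_kinematics, observe, get_image, get_calibration, Unreachable, job_done gives the robot as it stands. Calls block until the motion is done:
- movep(position, orientation): joint-space move of the TCP to a pose.
- move_l(position, feed=0.15, rotation=None, max_force=None): straight line of the TCP; rotation=None keeps the orientation; feed is the mean speed in m/s. With max_force (N) it stops when the force on the tool has changed by that much, and returns True; else False.
- set_joints(angles): joint-space move.
- gripper_to(opening, f_grip=None): finger opening in m; f_grip is the grip in N (None keeps the last); returns when the fingers have stopped.
- hold(seconds).
- inverse_kinematics(position, orientation): joint angles nearest the present ones, or None.
- observe(): the state.
- get_image(name): name is "scene" or "side" or "wrist"; returns (picture, depth): 480x640x3 uint8, red, green, blue; 480x640 float32, m along the optical axis (not along the pixel's ray), 0 where there is no reading.
- get_calibration(name): a dict with "intrinsics" (3x3 intrinsics, pixels), "world_from_camera" (4x4, takes a point from camera to world coordinates). Camera axes: x right, y down, z forward; pixel columns grow to the right and rows downward; lengths in m; the calibration is good to about 2 mm. The wrist camera is an equidistant fisheye: a pixel r from the principal point sees the ray r / f radians off the axis. A picture is of the moment at which its call begins: read the wrist's pose just before it. get_calibration takes no time and is no camera call; for the wrist camera it gives the pose at the moment of the call.
A pose or a line that the arm cannot do raises Unreachable and nothing moves.
- job_done(): hands the job in, once; it reports no verdict.
The state is a dict: "time_s": time; "q": joint angles; "joint_velocities": joint speeds; "joint_torque": joint torques, N m; "eef_pos": TCP position; "tcp_rot": TCP orientation; "ft_force": force on the tool from outside, world axes, zero at the start; "torque": the same for the moment, N m; "opening": finger opening in m.
Only numpy, scipy, OpenCV 4.12 (cv2) and the standard library are available. Lean on these libraries where they do the work, as an engineer would, in place of code of your own. Each camera call takes 0.05 s, during which the arm holds its last target.

## Working session

There is one attempt and no reset: what is moved stays moved. The work goes in short steps, each a Python script; the robot and the scene stay as the last script left them, time stands still between calls to the robot, and variables do not carry over. Pictures are saved under pics/ and viewed, and the job is handed in when it is done.

```bash
mkdir -p pics
python3 - <<'E'
from plant import *
import cv2,numpy as np
for n in ("scene","side"):
    p,d=get_image(n); cv2.imwrite(f"pics/{n}0.png",p[:,:,::-1]); np.savez(f"{n}0.npz",p=p,d=d)
    c=get_calibration(n); print(n,c["intrinsics"],np.round(c["world_from_camera"],3))
print(observe()["time_s"])
E
```

```text
scene [[578.29899235   0.         323.56068611]
 [  0.         578.29899235 240.50799664]
 [  0.           0.           1.        ]] [[-0.351  0.586 -0.73   1.163]
 [ 0.937  0.219 -0.273  0.273]
 [ 0.    -0.78  -0.626  0.696]
 [ 0.     0.     0.     1.   ]]
side [[437.85566567   0.         313.0415317 ]
 [  0.         437.85566567 234.94332876]
 [  0.           0.           1.        ]] [[ 0.992 -0.097  0.082  0.43 ]
 [-0.126 -0.681  0.721 -0.496]
 [-0.014 -0.726 -0.688  0.65 ]
 [ 0.     0.     0.     1.   ]]
0.1
```

View pics/scene0.png

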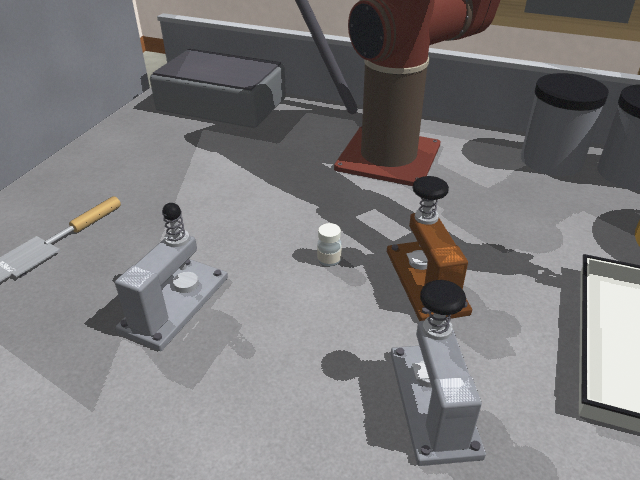

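View pics/side0.png

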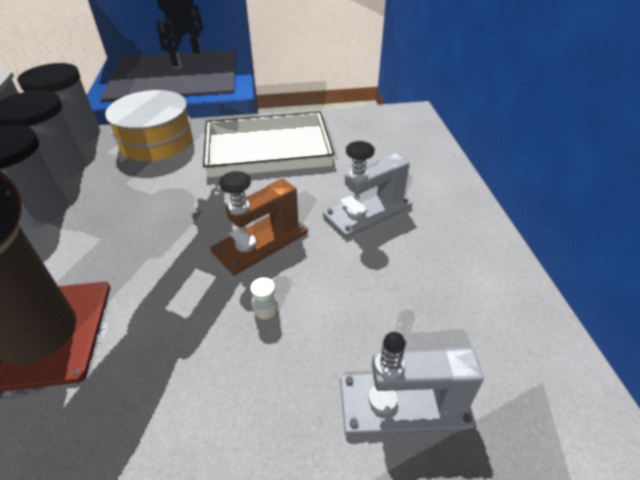

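Candidates: a broad head on a grey frame at scene (443,298) / side (360,150), a broad head on a brown frame at scene (430,188) / side (236,182), and a ball knob on a grey frame at scene (172,211) / side (394,342). The first fits: broad head and grey frame. Next I'll take an enlarged crop to confirm and measure its position.

Run:
```python
from plant import get_calibration
import cv2,numpy as np
rays=[];crops=[]
for n,(x0,y0,x1,y1) in {"scene":(400,265,490,330),"side":(335,130,385,170)}.items():
    z=np.load(n+"0.npz");p,d=z["p"],z["d"]
    c=get_calibration(n);K=c["intrinsics"];T=c["world_from_camera"]
    m=np.zeros(d.shape,np.uint8);m[y0:y1,x0:x1]=(p[y0:y1,x0:x1].max(2)<60)
    k,l,s,ce=cv2.connectedComponentsWithStats(m);i=1+np.argmax(s[1:,4]);m=l==i
    print(n,s[i],ce[i])
    v,u=np.nonzero(m&(d>0));D=d[v,u]
    P=np.c_[(u-K[0,2])/K[0,0]*D,(v-K[1,2])/K[1,1]*D,D]@T[:3,:3].T+T[:3,3]
    print("z pct",np.percentile(P[:,2],[5,50,90,99]))
    t=P[(P[:,2]>.181)&(P[:,2]<.190)]
    print("depth top: n",len(t),"mid",(t.min(0)+t.max(0))/2,"mean",t.mean(0),"ext",np.ptp(t,axis=0))
    # silhouette centre ray -> plane at mid height 0.174
    r=T[:3,:3]@np.array([(ce[i][0]-K[0,2])/K[0,0],(ce[i][1]-K[1,2])/K[1,1],1]);o=T[:3,3]
    print("ray@.176",o+r*(.176-o[2])/r[2]); rays.append((o,r/np.linalg.norm(r)))
    a,b=(s[i][0]+s[i][2]//2,s[i][1]+s[i][3]//2)
    cr=p[max(b-50,0):b+150 if n=="scene" else b+90,a-70:a+70]
    crops.append(cv2.resize(cr,(400,560),interpolation=cv2.INTER_CUBIC) if 0 else cv2.resize(cr,None,fx=2.8,fy=2.8,interpolation=cv2.INTER_CUBIC))
A=sum(np.eye(3)-np.outer(r,r) for o,r in rays);b=sum((np.eye(3)-np.outer(r,r))@o for o,r in rays)
print("tri",np.linalg.solve(A,b))
h=max(c.shape[0] for c in crops)
cv2.imwrite("pics/crop.png",np.hstack([cv2.copyMakeBorder(c,0,h-c.shape[0],0,0,0) for c in crops])[:600,:,::-1])
```

```text
scene [ 420  265   46   52 1363] [441.50330154 295.24871607]
z pct [0.08991386 0.18287503 0.18481935 0.18592838]
depth top: n 896 mid [0.61125143 0.22862191 0.18437657] mean [0.61209636 0.22934082 0.18367658] ext [0.05285197 0.05271047 0.00672624]
ray@.176 [0.60772436 0.22767336 0.176     ]
side [347 143  26  17 335] [359.92238806 150.61791045]
z pct [0.17715437 0.18532374 0.18718207 0.18804402]
depth top: n 273 mid [0.60628724 0.22011551 0.18494106] mean [0.60658757 0.21890075 0.18535685] ext [0.04827486 0.04217701 0.00785423]
ray@.176 [0.60886094 0.22851039 0.176     ]
tri [0.60856948 0.22767471 0.17665739]
```

View pics/crop.png

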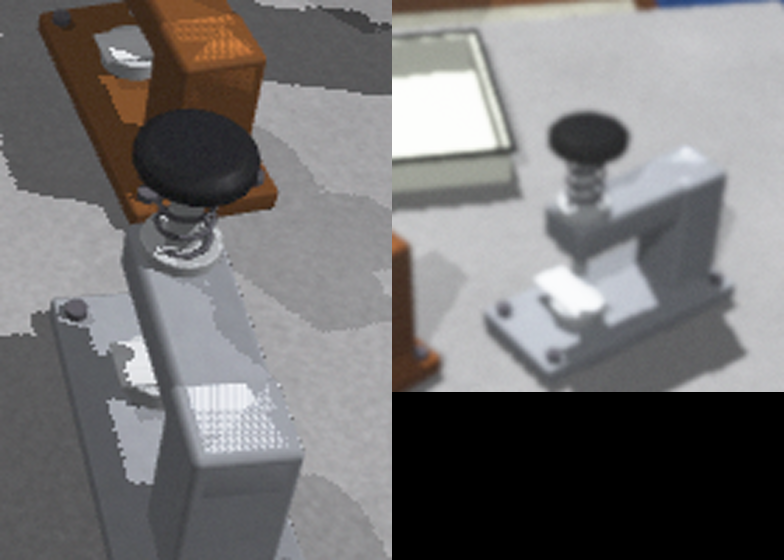

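The enlarged crop confirms a broad black head on a grey frame with the tag under it, centred at about (0.609, 0.228). The brown press is separate, behind it. I'll shut the gripper and go above the head.

Run:
```python
from plant import *
import cv2,numpy as np
print(observe()["tcp_rot"])
gripper_to(0.0)
r=observe()["tcp_rot"]
q=inverse_kinematics([.609,.228,.235],r);print(q)
if q is not None:
    movep([.609,.228,.235],r)
o=observe();print(o["time_s"],o["eef_pos"],o["tcp_rot"],o["opening"],o["ft_force"])
ims=[]
for n in("scene","side"):
    p,d=get_image(n);ims.append(p[180:400,330:560] if n=="scene" else p[50:270,250:480])
cv2.imwrite("pics/above.png",cv2.resize(np.hstack(ims),None,fx=1.7,fy=1.7)[:,:,::-1])
```

```text
[-1.68325397  1.56903772 -2.11699533]
[ 2.37031684e-01  2.77833384e-01  1.45113499e+00  6.24185423e-05
  1.41259270e+00 -8.99946528e-01]
2.6333 [0.60848045 0.22916464 0.23504199] [2.26329808 1.57033201 1.8308554 ] 0.00010996223815303385 [0.47748042 0.48571717 0.5286467 ]
```

View pics/above.png

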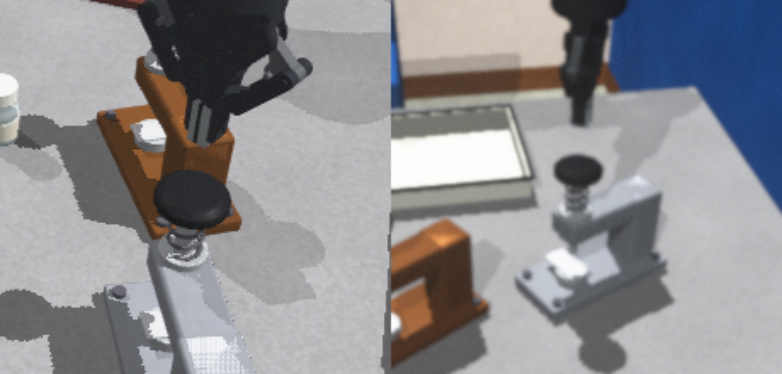

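The shut fingertips sit straight above the palm head in both crops, and the wrist force is near zero. Now I'll press with a force stop, since 13 N of spring force means a stop at about 28 N has to be the hard stop.

Run:
```python
from plant import *
import cv2,numpy as np
def st(t):
    o=observe();print(t,round(o["time_s"],2),np.round(o["eef_pos"],4),np.round(o["ft_force"],1));return o
move_l([.609,.228,.192],feed=.08);st("near")
print(move_l([.609,.228,.172],feed=.025,max_force=28));st("half")
print(move_l([.609,.228,.150],feed=.02,max_force=25));o=st("stop")
if .155<o["eef_pos"][2]<.166:
    hold(.3);st("hold")
    ims=[get_image(n)[0] for n in("scene","side")]
    hold(.4);st("hold");hold(.3);st("hold")
    cv2.imwrite("pics/press.png",cv2.resize(np.hstack([ims[0][180:400,330:560],ims[1][50:270,250:480]]),None,fx=1.7,fy=1.7)[:,:,::-1])
    move_l([.609,.228,.195],feed=.05);st("up")
    move_l([.609,.228,.30],feed=.12);st("clear")
```

```text
near 3.42 [0.6091 0.2279 0.1918] [ 0.6 -0.9  0.3]
False
half 4.37 [0.6095 0.2281 0.1736] [-1.7 -0.9  8.3]
True
stop 5.17 [0.6095 0.2282 0.1611] [-6.  -1.5 12.7]
hold 5.47 [0.6095 0.2281 0.1616] [-4.9 -2.5 13.1]
hold 5.97 [0.6096 0.2281 0.1617] [-5.  -1.7 12.2]
hold 6.27 [0.6096 0.2281 0.1617] [-4.8 -1.5 12. ]
up 7.13 [0.6086 0.2279 0.194 ] [ 0.9  1.2 -1. ]
clear 8.16 [0.6085 0.2279 0.2987] [0.3 1.2 0.1]
```

The force stop fired, probably on the impact with the stop. But the arm then eased off, and the hold was at only about 12 N and z = 0.1617. That is just the spring force, probably 1–2 mm above the stop, so the second of holding at the stop isn't assured. I'll press again, stepping the target down until the steady force is clearly above the spring's 13 N.

Run:
```python
from plant import *
import cv2,numpy as np
def st(t):
    o=observe();print(t,round(o["time_s"],2),np.round(o["eef_pos"],4),np.round(o["ft_force"],1));return o
x,y=.6085,.2278
move_l([x,y,.192],feed=.12);st("near")
move_l([x,y,.163],feed=.03);st("deep")
z=.163
while z>.148:
    z-=.0015; move_l([x,y,z],feed=.02); hold(.05); o=st("z%.4f"%z)
    if o["ft_force"][2]>22: break
hold(.3)
ims=[get_image(n)[0] for n in("scene","side")]
st("hold");hold(.4);st("hold");hold(.25);st("hold")
cv2.imwrite("pics/press2.png",cv2.resize(np.hstack([ims[0][180:400,330:560],ims[1][50:270,250:480]]),None,fx=1.7,fy=1.7)[:,:,::-1])
move_l([x,y,.195],feed=.05);st("up")
move_l([x,y,.30],feed=.15);st("clear")
ims=[get_image(n)[0] for n in("scene","side")]
np.savez("end.npz",a=ims[0],b=ims[1])
cv2.imwrite("pics/end.png",cv2.resize(np.hstack([ims[0][180:400,330:560],ims[1][50:270,250:480]]),None,fx=1.7,fy=1.7)[:,:,::-1])
```

```text
near 9.21 [0.6092 0.228  0.1932] [0.3 0.1 0.2]
deep 10.32 [0.609  0.228  0.1651] [-3.3 -1.1 11.7]
z0.1615 10.62 [0.609  0.228  0.1636] [-4.9 -1.3 11.5]
z0.1600 10.93 [0.609  0.2279 0.1622] [-4.5 -0.8 12.7]
z0.1585 11.22 [0.609  0.228  0.1608] [-5.1 -0.8 12.1]
z0.1570 11.53 [0.6091 0.2279 0.16  ] [-6.9 -1.7 15.5]
z0.1555 11.82 [0.6091 0.228  0.16  ] [-10.1  -2.6  21.9]
z0.1540 12.12 [0.6092 0.2281 0.1599] [-13.5  -4.5  28.5]
hold 12.53 [0.6092 0.228  0.1599] [-13.6  -4.4  27.8]
hold 12.93 [0.6092 0.228  0.1599] [-13.3  -2.9  28.1]
hold 13.18 [0.6092 0.228  0.1599] [-13.4  -3.1  28.5]
up 14.14 [0.6081 0.2277 0.194 ] [-0.8 -0.5  0.8]
clear 14.99 [0.608  0.2277 0.2986] [-0.3 -0.3 -0.1]
```

View pics/press2.png

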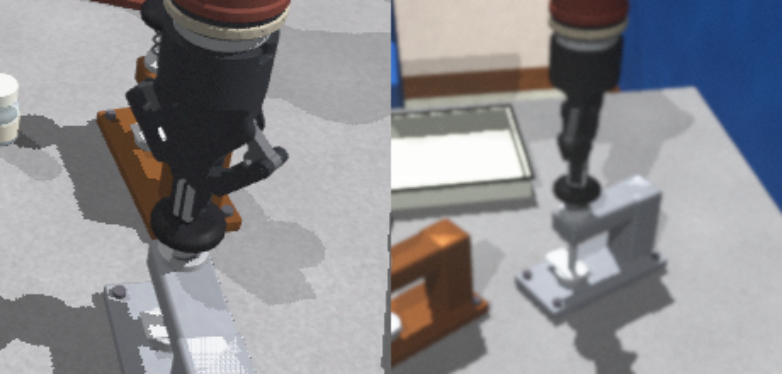

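View pics/end.png

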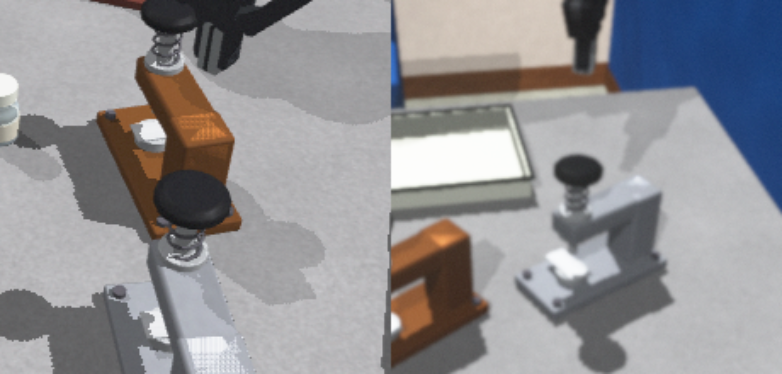

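The press picture shows the head down on the sleeve, at about (190,225) in the scene crop. The end picture shows it fully back up, at about (192,198), the same as before pressing, with the gripper well above it. Handing in.

Run:
```python
from plant import *
job_done(); print(observe()["time_s"])
```

```text
the job is handed in; nothing more can be done
the job is handed in; nothing more can be done
```

I pressed the tag punch's palm head down to its stop, held it there, let it spring back up and moved clear. It took two presses. The job is handed in, with the last clock reading about 15 s against the 29 s limit.

- **Which press:** I pressed the broad black head on the grey frame, centred at about (0.609, 0.228). The arm went nowhere near the ball-knob press or the brown look-alike, though I took no final close-up of either.
- **First press:** this one was not good enough. The force stop fired at the bottom and the arm then eased off, so it held at about z = 0.1617 with only 12 N, probably 1–2 mm short of the stop.
- **Second press:** the head stopped moving at z = 0.160, which is 25 mm down. The force there rose to a steady 28 N, well above the spring's 13 N, and I held it for just over a second. The sideways force was about 13 N.
- **Last checks:** the pictures show the head back at its rest height and the gripper about 110 mm above it. The wrist force was about zero.

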